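Put the aperture case away in the dry cabinet

TASK

With light pushes of the fingertips only, push the open lid of the pink case over and down until it is fully shut, then push the drawer it sits in fully home into the low white cabinet and let go of it. The drawer must not go in while the lid is still open. Grasp nothing, and do not lift, shift or knock over the loupe, the vial or the other small things round about.

Things in the scene. Friction and masses are not known exactly. Their poses are not given: they have to be found in the camera images.
- cabinet: low white steel dry-storage cabinet, 220 deep x 150 wide x 62 mm high, standing on the table and not movable. It carries the drawer, and that the case. Origin on the table at the middle of its front face; x points into the cabinet, y to the left as one looks at its front, z up. It is turned by -0.1 to 0.4 rad about z.
- drawer_front (a point): centre of the outer face of the grey drawer front (a plain flat panel 150 wide x 50 high x 8 mm thick, from 6 to 56 mm above the table, with a black pad in the middle, no handle), 31 mm above the table; axes as the cabinet's. When the drawer is shut it lies 8 mm in front of the cabinet's front face.
- drawer (a joint): how far the drawer stands out of the cabinet, in m: 0 shut, 0.18 fully out; it starts at 0.160 to 0.180, and slides along the cabinet's x (to push it shut, push along +x of the cabinet). Friction about 2 N with light damping; it stays where it is left. It carries the case, which is fixed in it, clear behind the drawer front.
- case_hinge (a point): middle of the hinge line of the lid, 36 mm above the table. The pink case (148 mm along the drawer, 92 mm across; its shut top is 48 mm above the table) is fixed in the drawer with its hinge on the drawer's left side (cabinet +y), hinge line parallel to the cabinet's x; the open lid leans out over the left side. Inside are two small discs. Only the position is of use.
- case_lid (a joint): angle of the lid, rad: 0 shut, 1.57 upright, 2.62 leaning back to its stop. It starts between 1.8 and 2.45. The hinge is a little stiff (0.03 N m, slightly damped): the lid stays where it is left at any angle and does not fall shut, so it must be pushed over past upright and then followed down and pressed shut; a few newtons do it.
- lid_edge (a point): middle of the lid's free edge, on its outer face. The lid is a pink shell 148 mm along the hinge, reaching 94 mm from it, 12 mm deep. Leaning back at 2.45 its edge is about 87 mm above the table and 80 mm left of the hinge; upright it is 130 mm up. Its outer face looks left when the lid is open; push that face towards cabinet -y.
- loupe: black loupe, 36 mm across, 36 mm high, standing loose on the cabinet's top (62 mm up), 50 to 80 mm behind its front face; origin under its centre
- vial: amber vial with a blue cap, 28 mm across, 52 mm high, standing loose on the table to the left of the drawer, beyond the lid and near the cabinet's front; origin under its centre
- fibre_cap: small red cap, 19 mm across, 21 mm high, standing loose on the cabinet's top beside the loupe; origin under its centre
- tweezers: black tweezers, 118 mm long, 13 mm wide, lying loose well to the right of the drawer; origin under the middle, length along its y
- driver: small yellow screwdriver, 142 mm long, 13 mm thick, lying loose to the left of the drawer and lid, roughly parallel to the drawer; origin under the middle, length along its y

How it is judged:
By the outcome, as a careful person would: the job done as asked, in the order asked, and still so for the second after the job is handed in, with the robot touching nothing.
It also fails if it takes over 45 s, if anything falls off the work surface, if the arm or the gripper's body presses on something with over 40 N, if the wrist force passes 120 N, or if a joint passes its speed limit or range.

ROBOT

A 7-joint arm with a two-finger parallel gripper is mounted at the origin on a cart in front of the work surface, level with it; the furniture and walls round the work are solid. World frame = base frame: x ahead of the robot, y to its left, z up, the work surface at z = 0. Lengths are in m, angles in rad, forces in N, time in s.
With the tool pointing down it reaches from about 0.425 to 0.95 m from the base axis. Payload 4.7 kg.
Tool frame: the origin (TCP) lies on the centre line of the jaws, within the pads' length; the fingertips stand 25 mm ahead of it and the grasp point (between the pads) lies 6 mm ahead of it (arm.tips_ahead is the distance from the TCP to the fingertips, in m); z points along the fingers, y is the line along which they close (so a half turn about z gives the same grasp; the last joint's range is limited). The gripper opens to 85 mm and grips with 20 to 120 N. Pads are 22 mm wide; open, the fingers measure 114 mm over their backs; the gripper's body (76 mm by 85 mm) begins 54 mm behind the grasp point. The pads swing forward as they close: fully open they stand 13 mm farther back than shut.
Start: joints at [-1.332, 0.469, -0.049, 1.532, 0.024, 1.141, -0.082], TCP at [0.179, 0.651, 0.256] pointing down, gripper open.
Joint ranges: [-2.59, 2.59], [-0.33, 1.99], [-1.39, 1.29], [0.1, 2.45], [-1.04, 4.18], [0.21, 1.99], [-2.66, 2.66]. Speed limits (rad/s): [2.57, 2.57, 3.14, 3.14, 3.14, 3.14, 3.14].

INTERFACE

Orientations are given as a rotation vector (axis times angle).
In Python, from plant import sensors, optics, workorder, arm gives the robot as it stands.
- The arm moves only by the tool drive_tool, never from a script. Its argument "steps" is a list of rows, each an object with "claw": the opening, from -1 (shut) to 1 (fully open); "offset": the shift along the tool's x, y, z in m, a list of three; "dr": the turn, a rotation vector about the tool's x, y, z in rad, a list of three. A call has 1 to 5 rows; each row is the pose to reach, as a shift and turn from the pose commanded when the call began, along the tool's axes at that moment; what a row does not reach only later rows make up. A row lasts 1/10 s, in which the tool goes at most 50 mm and 8.59 degrees, less where a joint would pass 70% of its speed; a pose out of reach is approached as far as the arm can. A call with a gripper value outside its range is refused whole. The fingers move at their own pace and stop on an object; "grip_force" is the grip in N (left out, the last holds). Time passes only in rows, so rows that repeat a pose let the fingers close. It gives the time, the measured TCP pose, the force, the opening and the grip force at its end, in the units of the state.
- sensors.get_state(): the state, without advancing time (a new reading comes with each control period).
- optics.camera(name): name is "scene" or "top" or "wrist"; returns a dict with "frame" (420x560x3 uint8, red, green, blue), "z_map" (420x560 float32, m along the optical axis (not along the pixel's ray), 0 where there is no reading), "intrinsics" (3x3 intrinsics, pixels), "R" (3x3) and "t" (3): a world point X has camera coordinates R X + t. Camera axes: x right, y down, z forward; pixel columns grow to the right and rows downward; lengths in m; the calibration is good to about 2 mm. A picture is of the moment at which its call begins.
- workorder.finish_job(): hands the job in; it is judged then, once.
The state is a dict: "time_s": time; "joints": joint angles; "qd": joint speeds; "effort": joint torques, N m; "ee_pos": TCP position; "eef_rot": TCP orientation; "wrist_force": force on the tool from outside, world axes, zero at the start; "wrist_torque": the same for the moment, N m; "gripper_width": finger opening in m; "gripper_force": force on a finger pad.
Only numpy, scipy, OpenCV 4.12 (cv2) and the standard library are available. Lean on these libraries where they do the work, as an engineer would, in place of code of your own. Each camera call takes 0.05 s, during which the arm holds its last target. There are 200 camera calls.

## Working session

There is one attempt and no reset: what is moved stays moved. The work goes in short steps, Python scripts to look and compute and a tool call to move; the robot and the scene stay as the last step left them, time stands still between calls to the robot, and variables do not carry over. Pictures are saved under pics/ and viewed, at most 10 in all, crops included, and the job is handed in when it is done.

Besides the shell and the picture viewer there is one more tool, called as a command line: name --argument value ..., lists and objects as JSON in quotes. drive_tool: Moves the arm, as the interface text tells. Its arguments: {"type":"object","properties":{"steps":{"type":"array","items":{"type":"object","properties":{"claw":{"type":"number"},"offset":{"type":"array","items":{"type":"number"}},"dr":{"type":"array","items":{"type":"number"}}}}},"grip_force":{"type":"number"}},"required":["steps"]}

```bash
ls; mkdir -p pics
cat > h.py <<'E'
import numpy as np, cv2
from plant import sensors, optics, workorder, arm
from scipy.spatial.transform import Rotation as Rn
def cloud(c):
    z=c["z_map"]; K=c["intrinsics"]; v,u=np.mgrid[:z.shape[0],:z.shape[1]]
    P=np.stack([(u-K[0,2])/K[0,0]*z,(v-K[1,2])/K[1,1]*z,z],-1)
    return (P-c["t"])@c["R"]
E
python3 - <<'E'
from h import *
a=[]
for n in ("scene","top"):
    c=optics.camera(n); np.savez(f"{n}0.npz",**c); a.append(c["frame"])
    cv2.imwrite(f"pics/{n}0.png",c["frame"][...,::-1])
    P=cloud(c)
    print(n); print(np.round(P[::60,::80],2).tolist())
s=sensors.get_state(); print(s); print(Rn.from_rotvec(s["eef_rot"]).as_matrix().round(3), arm.tips_ahead)
E
```

```text
pics
scene
[[[0.92, 0.41, 0.56], [0.97, 0.25, 0.54], [1.04, -0.02, 0.5], [1.19, -0.57, 0.43], [1.11, -1.1, 0.37], [0.9, -1.67, 0.31], [0.51, -1.77, 0.32]], [[0.91, 0.45, 0.49], [0.96, 0.29, 0.44], [1.03, 0.03, 0.37], [1.17, -0.52, 0.23], [0.98, -0.82, 0.18], [0.85, -1.68, -0.0], [0.44, -1.8, 0.02]], [[0.9, 0.49, 0.41], [0.94, 0.34, 0.35], [1.02, 0.08, 0.24], [1.16, -0.47, 0.01], [0.88, -0.63, 0.0], [0.59, -0.75, 0.02], [0.35, -1.83, -0.33]], [[0.89, 0.53, 0.33], [0.93, 0.39, 0.24], [1.0, 0.13, 0.09], [0.86, -0.04, 0.04], [0.69, -0.22, -0.0], [0.47, -0.33, 0.0], [0.25, -1.84, -0.73]], [[0.67, 0.64, 0.38], [0.91, 0.44, 0.14], [0.85, 0.3, 0.06], [0.69, 0.21, 0.06], [0.54, 0.09, 0.04], [0.39, -0.04, 0.0], [0.24, 0.41, 0.39]], [[0.66, 0.67, 0.32], [0.91, 0.49, 0.01], [0.77, 0.4, 0.0], [0.62, 0.31, 0.0], [0.38, 0.47, 0.28], [0.33, 0.15, -0.0], [0.23, 0.46, 0.35]], [[0.65, 0.7, 0.27], [0.66, 0.63, 0.17], [0.59, 0.56, 0.13], [0.54, 0.43, 0.0], [0.36, 0.5, 0.21], [0.28, 0.46, 0.23], [0.21, 0.47, 0.29]]]
top
[[[0.88, 0.58, 0.56], [0.91, 0.46, 0.52], [0.95, 0.33, 0.47], [0.99, 0.19, 0.42], [1.0
[... 993 characters left out ...]
6351,  0.02411581,
        1.14098567, -0.08230047]), 'qd': array([-0.0001379 , -0.00299304, -0.00030751, -0.00247117,  0.00207906,
        0.00082952, -0.00189567]), 'effort': array([ 4.63666890e-05, -5.11511958e+01, -4.73943225e-02, -2.38388944e+01,
        1.07432791e-02,  4.35630907e-03, -2.57805851e-05]), 'ee_pos': array([0.17848873, 0.65048467, 0.25536031]), 'eef_rot': array([-4.19357950e-01, -3.11331223e+00,  2.73202463e-03]), 'wrist_force': array([0.08101895, 0.11304433, 0.39028335]), 'wrist_torque': array([-0.03277107,  0.04461346,  0.00535497]), 'gripper_force': 0.0, 'gripper_width': 0.08543113566983362}
[[-0.964  0.265 -0.   ]
 [ 0.265  0.964 -0.002]
 [-0.    -0.002 -1.   ]] 0.025
```

View pics/scene0.png

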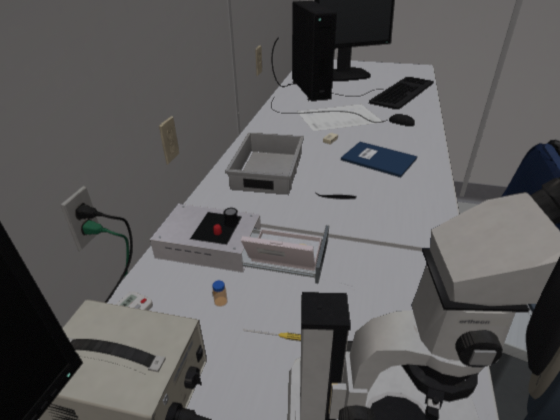

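View pics/top0.png

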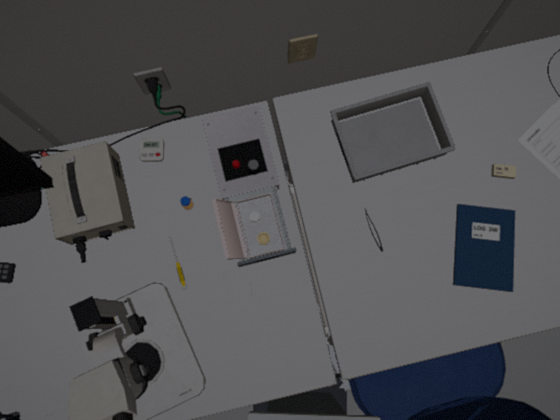

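The top view shows the cabinet (208-290, 105-200), the pink lid leaning left (230,228), and the drawer front (266,256). It also shows the vial (186,202), the driver (178,265), and a microscope at (120,340) between the arm and the work.

Run:
```python
from h import *
D={n:dict(np.load(n+"0.npz")) for n in("scene","top")}
for n,c in D.items():
    P=cloud(c); F=c["frame"].astype(int); z=P[...,2]; x=P[...,0]; y=P[...,1]
    reg=(x>.35)&(x<1.0)&(y>.0)&(y<.45)
    m=reg&(abs(z-.062)<.004)&(x>.6)
    r=cv2.minAreaRect(P[m][:,:2].astype(np.float32)); print(n,"cabtop",m.sum(),np.median(z[m]),r, cv2.boxPoints(r).round(3).tolist())
    # drawer front top rim / pink lid
    R,G,B=F[...,0],F[...,1],F[...,2]
    hsv=cv2.cvtColor(c["frame"],cv2.COLOR_RGB2HSV)
    pk=reg&(R-G>12)&(B-G>-6)&(z>.03)&(x<.8)
    print("pink",pk.sum()); Q=P[pk]; print(np.percentile(Q,[1,10,50,90,99],axis=0).round(3).tolist())
    hi=pk&(z>.055); Q=P[hi]; 
    if len(Q)>20:
        mu=Q.mean(0);w,V=np.linalg.eigh(np.cov((Q-mu).T)); print("lid plane",mu.round(3),w,V[:,0].round(3),V.T.round(3).tolist())
        print("top pts",Q[Q[:,2]>np.percentile(Q[:,2],95)].mean(0).round(3),Q[:,2].max())
    for nm,mk in (("vialblue",(B-R>40)&(z>.02)),("driver",(R-B>70)&(z>-.005)&(z<.03)),):
        q=P[reg&mk]; 
        if len(q): print(nm,len(q),np.percentile(q,[2,50,98],axis=0).round(3).tolist())
# microscope height map
P=np.concatenate([cloud(c).reshape(-1,3) for c in D.values()])
for xi in np.arange(.0,1.0,.05):
    print("x%.2f"%xi,[ (lambda q:int(1000*np.percentile(q,99)) if len(q)>3 else None)(P[(abs(P[:,0]-xi)<.025)&(abs(P[:,1]-yi)<.025)&(P[:,2]>-.05)][:,2]) for yi in np.arange(0,.76,.05)])
F=D["top"]["frame"][190:290,200:310]; cv2.imwrite("pics/crop0.png",cv2.resize(F,None,fx=6,fy=6)[...,::-1])
```

```text
scene cabtop 3610 0.06146513749653529 ((0.8470210433006287, 0.21091309189796448), (0.3870978355407715, 0.30792057514190674), 35.392494201660156) [[0.6000000238418579, 0.2240000069141388], [0.777999997138977, -0.027000000700354576], [1.093999981880188, 0.1979999989271164], [0.9160000085830688, 0.4490000009536743]]
pink 99
[[0.741, 0.184, 0.061], [0.743, 0.19, 0.062], [0.749, 0.216, 0.071], [0.772, 0.222, 0.081], [0.777, 0.224, 0.083]]
lid plane [0.752 0.213 0.071] [2.92495286e-05 4.21642450e-05 2.18866331e-04] [0.758 0.547 0.356] [[0.758, 0.547, 0.356], [-0.076, -0.467, 0.881], [-0.648, 0.695, 0.312]]
top pts [0.751 0.216 0.083] 0.08374118749296766
vialblue 95 [[0.645, 0.329, 0.047], [0.655, 0.341, 0.052], [0.666, 0.351, 0.054]]
driver 93 [[0.469, 0.344, 0.008], [0.488, 0.351, 0.012], [0.79, 0.427, 0.019]]
top cabtop 4092 0.06162081307721065 ((0.7850598096847534, 0.2396630197763443), (0.36555013060569763, 0.3354753255844116), 15.32168197631836) [[0.5640000104904175, 0.3529999852180481], [0.652999997138977, 0.029999999329447746], [1.00600004196167, 0.12600000202655792], [0.916999995708
[... 1313 characters left out ...]
5, 5, 14, 5, 5, 5, 71, 76, 6, 7, 13]
x0.55 [5, 57, 58, 38, 119, 123, 5, 8, 7, 6, 122, 126, 127, 125, 6, 7]
x0.60 [5, 6, 36, 37, 77, 123, 6, 6, 5, 124, 128, 139, 140, 127, 6, 19]
x0.65 [5, 5, 37, 36, 62, 120, 6, 55, 6, 7, 128, 143, 146, 381, 300, 214]
x0.70 [5, 5, 64, 66, 67, 65, 5, 6, 6, 6, 128, 129, 144, 400, 123, 18]
x0.75 [5, 6, 64, 99, 97, 66, 59, 5, 13, 18, 126, 128, 132, 129, 127, 18]
x0.80 [5, 5, 5, 67, 67, 67, 64, 5, 20, 23, 21, 128, 4, 8, 12, 110]
x0.85 [5, 6, 7, 66, 66, 66, 65, 168, 193, 18, 25, 7, 511, 445, 345, 243]
x0.90 [58, 5, 5, 65, 66, 66, 62, 126, 546, 515, 528, 549, 554, None, None, None]
x0.95 [5, 5, 5, 8, 527, 532, 539, 546, 552, None, None, None, None, None, None, None]
```

View pics/crop0.png

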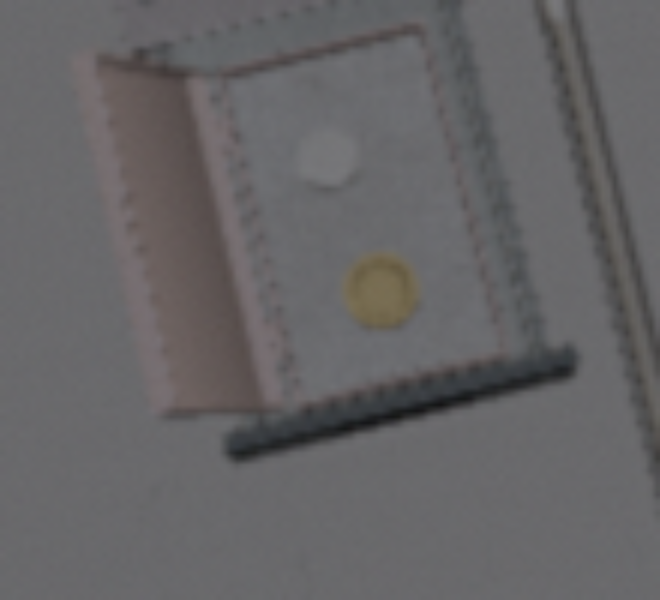

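The crop shows the front panel's top edge running from (230,445) to (575,360), and the lid's free edge from (85,58) to (160,412). I'll convert these to cabinet coordinates.

```bash
cat >> h.py <<'E'
def ray(c,u,v,z):
    K=c["intrinsics"]; d=c["R"].T@np.array([(u-K[0,2])/K[0,0],(v-K[1,2])/K[1,1],1]); o=-c["R"].T@c["t"]
    return o+d*(z-o[2])/d[2]
E
python3 - <<'E'
from h import *
c=dict(np.load("top0.npz")); f=lambda u,v,z:ray(c,200+(u-2.5)/6,190+(v-2.5)/6,z)
L=f(228,455,.056);R=f(577,370,.056); print("front ends",L.round(3),R.round(3),np.linalg.norm(L-R))
t=(L-R)/np.linalg.norm(L-R); psi0=np.arctan2(t[1],t[0])-np.pi/2
P=cloud(c)
# lid edge
Z=P[...,2]; q=P[(P[...,0]>.45)&(P[...,0]<.7)&(P[...,1]>.17)&(P[...,1]<.29)&(Z>.1)&(Z<.14)]
print("edge pts",len(q),q.mean(0),q[:,2].max(),np.percentile(q[:,0],[1,99]))
(vx,vy,x0,y0)=cv2.fitLine(q[:,:2].astype(np.float32),cv2.DIST_HUBER,0,.01,.01).ravel(); psi1=np.arctan2(vy,vx); psi1=(psi1+1.57)%np.pi-1.57
A=f(85,58,.118);B=f(160,412,.118);print("edge ends",A.round(3),B.round(3),np.linalg.norm(A-B),np.arctan2(*(A-B)[[1,0]]))
# cabinet top left/right/front from cloud around z .062, limited
m=(abs(Z-.062)<.003)&(P[...,0]>.67)&(P[...,1]>.06)&(P[...,1]<.33)&(P[...,0]<.93)
mm=cv2.connectedComponentsWithStats(cv2.morphologyEx(m.astype(np.uint8),cv2.MORPH_OPEN,np.ones((3,3))))
k=1+np.argmax(mm[2][1:,4]); r=cv2.minAreaRect(P[mm[1]==k][:,:2].astype(np.float32)); print("cab",r,cv2.boxPoints(r).round(3).tolist())
print("psi",psi0,psi1)
psi=(psi0+psi1)/2
ex=np.array([np.cos(psi),np.sin(psi)]);ey=np.array([-ex[1],ex[0]]); o=((L+R)/2)[:2]
for nm,p in (("edgeA",A),("edgeB",B),("edgemean",q.mean(0)),("hingeA",f(190,80,.04)),("hingeB",f(272,408,.04)),("vial",np.array([.655,.339])),("cabc",np.array(r[0]))):
    d=p[:2]-o; print(nm,p.round(3),"cab rel front:",round(d@ex,3),round(d@ey,3))
d=q[:,:2]-o; print("edge y pct",np.percentile(d@ey,[5,50,95]),"x",np.percentile(d@ex,[2,98]))
E
```

```text
front ends [0.497 0.197 0.056] [0.536 0.056 0.056] 0.14666845320073366
edge pts 294 [0.57653384 0.23700181 0.11724678] 0.12638996794760396 [0.50769074 0.65004708]
edge ends [0.647 0.257 0.118] [0.507 0.219 0.118] 0.14514394162280214 0.25929336308216533
cab ((0.8015965819358826, 0.17910267412662506), (0.03379594162106514, 0.030754419043660164), 2.0172486305236816) [[0.7839999794960022, 0.1940000057220459], [0.7850000262260437, 0.16300000250339508], [0.8190000057220459, 0.164000004529953], [0.8180000185966492, 0.19499999284744263]]
psi 0.27119180131064624 0.2822857
edgeA [0.647 0.257 0.118] cab rel front: 0.161 0.09
edgeB [0.507 0.219 0.118] cab rel front: 0.016 0.092
edgemean [0.577 0.237 0.117] cab rel front: 0.088 0.09
hingeA [0.656 0.222 0.04 ] cab rel front: 0.16 0.054
hingeB [0.518 0.181 0.04 ] cab rel front: 0.017 0.052
vial [0.655 0.339] cab rel front: 0.191 0.167
cabc [0.802 0.179] cab rel front: 0.289 -0.027
edge y pct [0.08498386 0.08998147 0.09528849] x [0.0165893  0.16190145]
```

drive_tool --steps '[{"claw": -1, "offset": [0, 0, -0.05], "dr": [0, 0, 0]}, {"claw": -1, "offset": [0, 0, -0.1], "dr": [0, 0, 0]}, {"claw": -1, "offset": [0, 0, -0.15], "dr": [0, 0, 0]}, {"claw": -1, "offset": [0, 0, -0.2], "dr": [0, 0, 0]}, {"claw": -1, "offset": [0, 0, -0.25], "dr": [0, 0, 0]}]'

```text
time_s: 0.6
ee_pos: [0.1785, 0.6504, 0.5081]
eef_rot: [-0.419, -3.113, 0.001]
wrist_force: [-0.4, 1.3, 0.3]
gripper_width: 0.0122
gripper_force: 0.0
```

The measurements agree: yaw is about 0.27 rad and the front panel measures 147 mm. The lid edge is 0.117 m up and 50 mm left of the hinge, so the lid angle is about 2.0. I'll cross high over the microscope.

drive_tool --steps '[{"claw": -1, "offset": [-0.0435, -0.024, 0], "dr": [0, 0, 0.1]}, {"claw": -1, "offset": [-0.087, -0.048, 0], "dr": [0, 0, 0.2]}, {"claw": -1, "offset": [-0.1305, -0.072, 0], "dr": [0, 0, 0.3]}, {"claw": -1, "offset": [-0.174, -0.096, 0], "dr": [0, 0, 0.4]}, {"claw": -1, "offset": [-0.2175, -0.12, 0], "dr": [0, 0, 0.5]}]'

```text
time_s: 1.1
ee_pos: [0.3577, 0.4759, 0.506]
eef_rot: [-1.182, -2.91, 0.001]
wrist_force: [0.2, 1.1, -0.6]
gripper_width: 0.0
gripper_force: 0.0
```

drive_tool --steps '[{"claw": -1, "offset": [-0.048, 0, 0], "dr": [0, 0, 0.106]}, {"claw": -1, "offset": [-0.096, 0, 0], "dr": [0, 0, 0.212]}, {"claw": -1, "offset": [-0.144, 0, 0], "dr": [0, 0, 0.318]}, {"claw": -1, "offset": [-0.192, 0, 0], "dr": [0, 0, 0.424]}, {"claw": -1, "offset": [-0.24, 0, 0], "dr": [0, 0, 0.53]}]'

```text
time_s: 1.6
ee_pos: [0.5302, 0.3094, 0.506]
eef_rot: [-1.903, -2.499, 0.001]
wrist_force: [0.3, -0.0, -0.8]
gripper_width: -0.0
gripper_force: 0.0
```

```bash
cat >> h.py <<'E'
O=np.array([.517,.127]); PSI=.27
C=np.array([[np.cos(PSI),-np.sin(PSI)],[np.sin(PSI),np.cos(PSI)]])
def rel():
    s=sensors.get_state(); p=s["ee_pos"]; R=Rn.from_rotvec(s["eef_rot"]).as_matrix()
    print("t",s["time_s"],"p",p.round(4),"cab rel",(C.T@(p[:2]-O)).round(4),"tipz",round(p[2]-.025,4),"F",np.round(s["wrist_force"],1),"\nR",R.round(3).tolist())
    return p,R
def need(x,y,tipz):
    p,R=rel(); w=O+C@[x,y]; T=np.c_[[-C[0,1]*-1,0,0]] if 0 else np.column_stack([np.r_[C[:,1],0],np.r_[C[:,0],0],[0,0,-1]])
    print("offset",(R.T@(np.r_[w,tipz+.025]-p)).round(4),"dr",Rn.from_matrix(R.T@T).as_rotvec().round(3))
E
python3 -c "
from h import *
need(.085,.135,.09)"
```

```text
t 1.6 p [0.5302 0.3094 0.506 ] cab rel [0.0613 0.1722] tipz 0.481 F [ 0.3 -0.  -0.8] 
R [[-0.266, 0.964, -0.001], [0.964, 0.266, -0.0], [0.0, -0.001, -1.0]]
offset [-0.0372  0.0239  0.391 ] dr [-0.001 -0.    -0.001]
```

drive_tool --steps '[{"claw": -1, "offset": [-0.015, 0.012, 0.04]}, {"claw": -1, "offset": [-0.037, 0.024, 0.08]}, {"claw": -1, "offset": [-0.037, 0.024, 0.13]}, {"claw": -1, "offset": [-0.037, 0.024, 0.18]}, {"claw": -1, "offset": [-0.037, 0.024, 0.23]}]'

```text
$.steps[0]: bad value
```

drive_tool --steps '[{"claw": -1, "offset": [0, 0, 0.05]}, {"claw": -1, "offset": [0, 0, 0.09]}, {"claw": -1, "offset": [0, 0, 0.13]}, {"claw": -1, "offset": [0, 0, 0.16]}, {"claw": -1, "offset": [0, 0, 0.16]}]'

```text
$.steps[0]: bad value
```

Run:
```python
from h import *
need(.085,.060,.10)
c=optics.camera("scene"); cv2.imwrite("pics/s1.png",cv2.resize(c["frame"][180:300,180:380],None,fx=3.5,fy=3.5)[...,::-1])
```

```text
t 1.6 p [0.5302 0.3094 0.506 ] cab rel [0.0613 0.1722] tipz 0.481 F [ 0.3 -0.  -0.8] 
R [[-0.266, 0.964, -0.001], [0.964, 0.266, -0.0], [0.0, -0.001, -1.0]]
offset [-0.1122  0.024   0.381 ] dr [-0.001 -0.    -0.001]
```

View pics/s1.png

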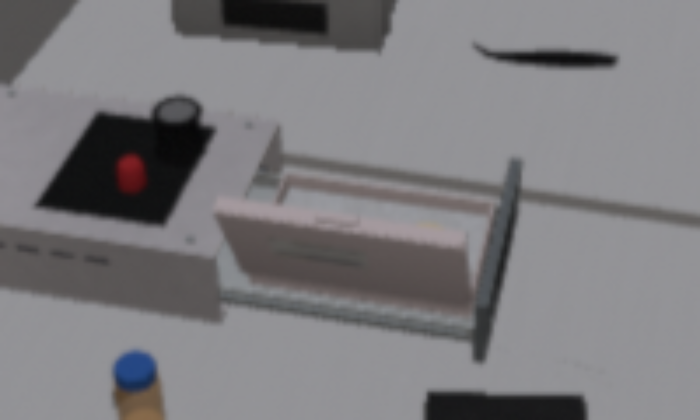

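The moves were refused because "dr" is required, so nothing has moved. The view shows the open lid (345,250), the front panel (500,260) and the vial (135,385), all undisturbed.

drive_tool --steps '[{"claw": -1, "offset": [-0.015, 0.012, 0.04], "dr": [0, 0, 0]}, {"claw": -1, "offset": [-0.037, 0.024, 0.08], "dr": [0, 0, 0]}, {"claw": -1, "offset": [-0.037, 0.024, 0.13], "dr": [0, 0, 0]}, {"claw": -1, "offset": [-0.037, 0.024, 0.18], "dr": [0, 0, 0]}, {"claw": -1, "offset": [-0.037, 0.024, 0.23], "dr": [0, 0, 0]}]'

```text
time_s: 2.15
ee_pos: [0.5618, 0.2817, 0.2742]
eef_rot: [-1.898, -2.503, 0.0]
wrist_force: [1.1, 0.2, -0.2]
gripper_width: 0.0002
gripper_force: 0.0
```

drive_tool --steps '[{"claw": -1, "offset": [0, 0, 0.05], "dr": [0, 0, 0]}, {"claw": -1, "offset": [0, 0, 0.09], "dr": [0, 0, 0]}, {"claw": -1, "offset": [0, 0, 0.13], "dr": [0, 0, 0]}, {"claw": -1, "offset": [0, 0, 0.16], "dr": [0, 0, 0]}, {"claw": -1, "offset": [0, 0, 0.16], "dr": [0, 0, 0]}]'

```text
time_s: 2.65
ee_pos: [0.5588, 0.2806, 0.1114]
eef_rot: [-1.895, -2.5, 0.015]
wrist_force: [-0.4, 0.1, 0.6]
gripper_width: -0.0001
gripper_force: 0.0
```

Run:
```python
from h import *
need(.085,.075,.10)
# arc: right-lower tip corner at radius s on outer face
for th in (1.57,1.4,1.2,1.0,.8,.6,.4,.2,.0):
    s=.068; v=s*np.cos(th)-.012*np.sin(th); z=s*np.sin(th)+.012*np.cos(th)
    print(th,"rel y centre",round(.046-v+.011,4),"tipz",round(.036+z,4))
```

```text
t 2.65 p [0.5588 0.2806 0.1114] cab rel [0.0813 0.1369] tipz 0.0864 F [-0.4  0.1  0.6] 
R [[-0.27, 0.963, -0.009], [0.963, 0.27, -0.005], [-0.003, -0.01, -1.0]]
offset [-0.0619  0.0033 -0.0135] dr [-0.01   0.003  0.004]
1.57 rel y centre 0.0689 tipz 0.104
1.4 rel y centre 0.0573 tipz 0.1051
1.2 rel y centre 0.0435 tipz 0.1037
1.0 rel y centre 0.0304 tipz 0.0997
0.8 rel y centre 0.0182 tipz 0.0931
0.6 rel y centre 0.0077 tipz 0.0843
0.4 rel y centre -0.001 tipz 0.0735
0.2 rel y centre -0.0073 tipz 0.0613
0.0 rel y centre -0.011 tipz 0.048
```

drive_tool --steps '[{"claw": -1, "offset": [-0.014, 0, -0.004], "dr": [0, 0, 0]}, {"claw": -1, "offset": [-0.028, 0, -0.008], "dr": [0, 0, 0]}, {"claw": -1, "offset": [-0.042, 0, -0.012], "dr": [0, 0, 0]}, {"claw": -1, "offset": [-0.056, 0, -0.016], "dr": [0, 0, 0]}, {"claw": -1, "offset": [-0.068, 0, -0.018], "dr": [0, 0, 0]}]'

```text
time_s: 3.15
ee_pos: [0.582, 0.2148, 0.1363]
eef_rot: [1.899, 2.501, 0.005]
wrist_force: [0.1, 1.5, 0.7]
gripper_width: -0.0001
gripper_force: 0.6
```

Run:
```python
from h import *
need(.085,.0304,.0997)
c=optics.camera("scene"); cv2.imwrite("pics/s2.png",cv2.resize(c["frame"][180:300,180:380],None,fx=3.5,fy=3.5)[...,::-1])
```

```text
t 3.15 p [0.582  0.2148 0.1363] cab rel [0.0861 0.0673] tipz 0.1113 F [0.1 1.5 0.7] 
R [[-0.268, 0.963, 0.003], [0.963, 0.268, 0.001], [0.0, 0.003, -1.0]]
offset [-0.0369 -0.0012  0.0116] dr [ 0.003 -0.     0.002]
```

View pics/s2.png

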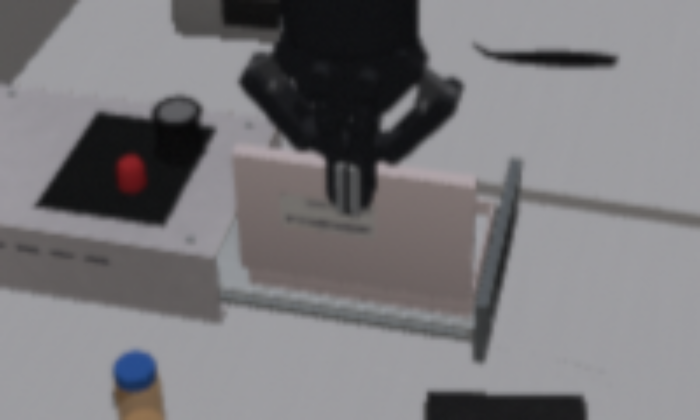

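The lid is upright with the fingertips at (350,190) on its outer face. I'll follow the arc over.

drive_tool --steps '[{"claw": -1, "offset": [-0.012, 0, 0.006], "dr": [0, 0, 0]}, {"claw": -1, "offset": [-0.024, 0, 0.008], "dr": [0, 0, 0]}, {"claw": -1, "offset": [-0.037, 0, 0.012], "dr": [0, 0, 0]}, {"claw": -1, "offset": [-0.049, 0, 0.018], "dr": [0, 0, 0]}, {"claw": -1, "offset": [-0.06, 0, 0.027], "dr": [0, 0, 0]}]'

```text
time_s: 3.7
ee_pos: [0.5973, 0.1571, 0.1068]
eef_rot: [1.899, 2.502, -0.0]
wrist_force: [1.0, 1.3, 1.3]
gripper_width: 0.0002
gripper_force: 1.0
```

```bash
python3 -c "
from h import *
need(.085,-.011,.048)"
```

```text
t 3.7 p [0.5973 0.1571 0.1068] cab rel [0.0854 0.0076] tipz 0.0818 F [1.  1.3 1.3] 
R [[-0.269, 0.963, 0.0], [0.963, 0.269, -0.0], [-0.001, 0.0, -1.0]]
offset [-0.0185 -0.0005  0.0338] dr [0.    0.001 0.002]
```

drive_tool --steps '[{"claw": -1, "offset": [-0.009, 0, 0.009], "dr": [0, 0, 0]}, {"claw": -1, "offset": [-0.015, 0, 0.02], "dr": [0, 0, 0]}, {"claw": -1, "offset": [-0.018, 0, 0.028], "dr": [0, 0, 0]}, {"claw": -1, "offset": [-0.019, 0, 0.033], "dr": [0, 0, 0]}, {"claw": -1, "offset": [-0.019, 0, 0.034], "dr": [0, 0, 0]}]'

```text
time_s: 4.2
ee_pos: [0.6018, 0.1394, 0.0728]
eef_rot: [-1.899, -2.503, 0.002]
wrist_force: [-1.1, -2.3, 5.2]
gripper_width: 0.0001
gripper_force: 2.5
```

drive_tool --steps '[{"claw": -1, "offset": [0, 0, 0.001], "dr": [0, 0, 0]}, {"claw": -1, "offset": [0, 0, 0.001], "dr": [0, 0, 0]}, {"claw": -1, "offset": [0, 0, 0.001], "dr": [0, 0, 0]}]'

```text
time_s: 4.5
ee_pos: [0.6021, 0.1395, 0.0728]
eef_rot: [1.898, 2.502, -0.001]
wrist_force: [0.0, -3.1, 4.9]
gripper_width: 0.0001
gripper_force: 2.7
```

```bash
python3 -c "
from h import *
need(.085,-.011,.047)"
```

```text
t 4.5 p [0.6021 0.1395 0.0728] cab rel [ 0.0854 -0.0106] tipz 0.0478 F [ 0.  -3.1  4.9] 
R [[-0.27, 0.963, 0.0], [0.963, 0.27, -0.001], [-0.001, 0.0, -1.0]]
offset [-0.0004 -0.0004  0.0008] dr [0.    0.001 0.003]
```

The tips are at z 0.048 with about 5 N, so the lid seems shut. I'll press slightly more, then lift off and check.

drive_tool --steps '[{"claw": -1, "offset": [0, 0, 0.001], "dr": [0, 0, 0]}, {"claw": -1, "offset": [0, 0, 0.002], "dr": [0, 0, 0]}, {"claw": -1, "offset": [0, 0, 0.002], "dr": [0, 0, 0]}]'

```text
time_s: 4.8
ee_pos: [0.6039, 0.14, 0.0726]
eef_rot: [1.897, 2.5, 0.005]
wrist_force: [-1.4, -3.0, 12.7]
gripper_width: 0.0002
gripper_force: 6.4
```

drive_tool --steps '[{"claw": -1, "offset": [0, 0, -0.02], "dr": [0, 0, 0]}, {"claw": -1, "offset": [0, 0, -0.06], "dr": [0, 0, 0]}, {"claw": -1, "offset": [0.005, -0.045, -0.07], "dr": [0, 0, 0]}, {"claw": -1, "offset": [0.01, -0.09, -0.07], "dr": [0, 0, 0]}, {"claw": -1, "offset": [0.01, -0.135, -0.07], "dr": [0, 0, 0]}]'

```text
time_s: 5.3
ee_pos: [0.4674, 0.1146, 0.1403]
eef_rot: [-1.895, -2.505, -0.002]
wrist_force: [0.6, 0.8, 0.4]
gripper_width: 0.0001
gripper_force: 0.0
```

Run:
```python
from h import *
need(-.05,.0,.022)
c=optics.camera("top"); P=cloud(c); d=(P[...,:2]-O)@C; Z=P[...,2]
for x0 in (.03,.07,.11,.15):
    print(x0,[round(float(np.median(Z[(abs(d[...,0]-x0)<.012)&(abs(d[...,1]-y)<.008)])),4) for y in (-.04,-.02,.0,.02,.038)])
m=(d[...,1]>-.06)&(d[...,1]<.06)&(d[...,0]>-.012)&(d[...,0]<.008)&(Z>.05)&(Z<.062); print("front x",m.sum(),np.percentile(d[m][:,0],[2,10,50,90]))
c=optics.camera("scene"); cv2.imwrite("pics/s3.png",cv2.resize(c["frame"][180:300,180:380],None,fx=3.5,fy=3.5)[...,::-1])
```

```text
t 5.3 p [0.4674 0.1146 0.1403] cab rel [-0.0511  0.0013] tipz 0.1153 F [0.6 0.8 0.4] 
R [[-0.272, 0.962, 0.0], [0.962, 0.272, 0.001], [0.001, 0.001, -1.0]]
offset [-0.0014  0.001   0.0933] dr [ 0.001 -0.001  0.005]
0.03 [0.0496, nan, nan, nan, nan]
0.07 [0.0476, 0.0466, 0.0471, 0.0468, 0.0464]
0.11 [0.0466, 0.0472, 0.0463, 0.0474, 0.0461]
0.15 [0.0471, 0.0476, 0.0474, 0.0469, 0.0459]
  return _methods._mean(a, axis=axis, dtype=dtype,
  ret = ret.dtype.type(ret / rcount)
Traceback (most recent call last):
IndexError: index -1 is out of bounds for axis 0 with size 0
```

The lid reads flat at 0.047 m over its whole area, so it is shut. I'll turn the tool 90° so its narrow side faces the drawer and the linkage stays clear of the loupe.

drive_tool --steps '[{"claw": -1, "offset": [0, 0, 0], "dr": [0, 0, 0.14]}, {"claw": -1, "offset": [0, 0, 0], "dr": [0, 0, 0.28]}, {"claw": -1, "offset": [0, 0, 0], "dr": [0, 0, 0.42]}, {"claw": -1, "offset": [0, 0, 0], "dr": [0, 0, 0.56]}, {"claw": -1, "offset": [0, 0, 0], "dr": [0, 0, 0.7]}]'

```text
time_s: 5.85
ee_pos: [0.4691, 0.1143, 0.1401]
eef_rot: [-2.645, -1.694, 0.0]
wrist_force: [0.0, -0.6, -0.2]
gripper_width: 0.0002
gripper_force: 0.0
```

drive_tool --steps '[{"claw": -1, "offset": [0, 0, 0.01], "dr": [0, 0, 0.145]}, {"claw": -1, "offset": [0, 0, 0.02], "dr": [0, 0, 0.29]}, {"claw": -1, "offset": [0, 0, 0.03], "dr": [0, 0, 0.435]}, {"claw": -1, "offset": [0, 0, 0.04], "dr": [0, 0, 0.58]}, {"claw": -1, "offset": [0, 0, 0.04], "dr": [0, 0, 0.725]}]'

```text
time_s: 6.35
ee_pos: [0.4683, 0.1141, 0.0989]
eef_rot: [3.074, 0.645, -0.004]
wrist_force: [-1.1, 0.1, -0.6]
gripper_width: -0.0001
gripper_force: 0.0
```

drive_tool --steps '[{"claw": -1, "offset": [0, 0, 0.015], "dr": [0, 0, 0.14]}, {"claw": -1, "offset": [0, 0, 0.03], "dr": [0, 0, 0.15]}, {"claw": -1, "offset": [0, 0, 0.045], "dr": [0, 0, 0.15]}, {"claw": -1, "offset": [0, 0, 0.049], "dr": [0, 0, 0.15]}, {"claw": -1, "offset": [0, 0, 0.049], "dr": [0, 0, 0.15]}]'

```text
time_s: 6.85
ee_pos: [0.4689, 0.1138, 0.0507]
eef_rot: [3.113, 0.422, -0.002]
wrist_force: [-0.5, 0.2, 0.7]
gripper_width: 0.0
gripper_force: 0.0
```

Run:
```python
from h import *
p,R=rel()
for x in (-.015,.05,.14,.15): print(x,(R.T@(np.r_[O+C@[x,0],.051]-p)).round(4))
c=optics.camera("scene"); cv2.imwrite("pics/s3.png",cv2.resize(c["frame"][180:300,180:380],None,fx=3.5,fy=3.5)[...,::-1])
```

```text
t 6.85 p [0.4689 0.1138 0.0507] cab rel [-0.0499  0.0001] tipz 0.0257 F [-0.5  0.2  0.7] 
R [[0.964, 0.266, -0.001], [0.266, -0.964, -0.0], [-0.001, -0.0, -1.0]]
-0.015 [ 0.0349  0.0001 -0.0003]
0.05 [ 0.0999  0.     -0.0004]
0.14 [ 1.899e-01 -1.000e-04 -5.000e-04]
0.15 [ 1.999e-01 -1.000e-04 -5.000e-04]
```

View pics/s3.png

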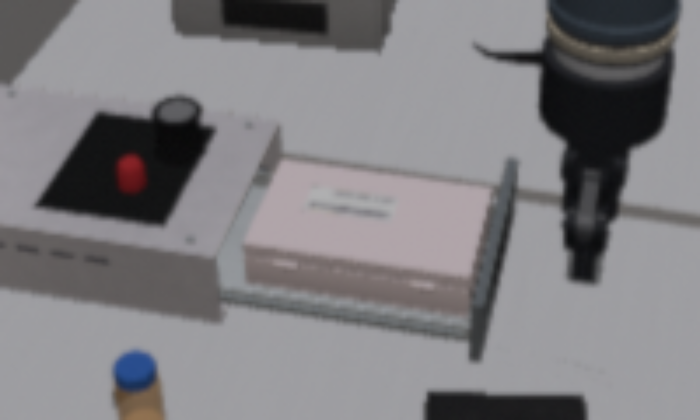

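The lid is shut at (365,220) and the fingertips (585,260) are in front of the panel (495,260). Now I'll push along tool +x.

drive_tool --steps '[{"claw": -1, "offset": [0.02, 0, 0], "dr": [0, 0, 0]}, {"claw": -1, "offset": [0.033, 0, 0], "dr": [0, 0, 0]}, {"claw": -1, "offset": [0.043, 0, 0], "dr": [0, 0, 0]}, {"claw": -1, "offset": [0.055, 0, 0], "dr": [0, 0, 0]}, {"claw": -1, "offset": [0.07, 0, 0], "dr": [0, 0, 0]}]'

```text
time_s: 7.4
ee_pos: [0.5358, 0.1322, 0.0511]
eef_rot: [-3.112, -0.421, 0.006]
wrist_force: [-4.1, -0.2, 3.4]
gripper_width: -0.0001
gripper_force: 1.6
```

drive_tool --steps '[{"claw": -1, "offset": [0.015, 0, 0], "dr": [0, 0, 0]}, {"claw": -1, "offset": [0.03, 0, 0], "dr": [0, 0, 0]}, {"claw": -1, "offset": [0.045, 0, 0], "dr": [0, 0, 0]}, {"claw": -1, "offset": [0.06, 0, 0], "dr": [0, 0, 0]}, {"claw": -1, "offset": [0.075, 0, 0], "dr": [0, 0, 0]}]'

```text
time_s: 7.9
ee_pos: [0.6084, 0.1529, 0.0509]
eef_rot: [-3.112, -0.422, 0.005]
wrist_force: [-4.0, 1.5, 1.5]
gripper_width: -0.0003
gripper_force: 1.6
```

drive_tool --steps '[{"claw": -1, "offset": [0.01, 0, 0], "dr": [0, 0, 0]}, {"claw": -1, "offset": [0.02, 0, 0], "dr": [0, 0, 0]}, {"claw": -1, "offset": [0.03, 0, 0], "dr": [0, 0, 0]}, {"claw": -1, "offset": [0.038, 0, 0], "dr": [0, 0, 0]}, {"claw": -1, "offset": [0.042, 0, 0], "dr": [0, 0, 0]}]'

```text
time_s: 8.4
ee_pos: [0.6503, 0.1634, 0.0511]
eef_rot: [3.113, 0.421, 0.0]
wrist_force: [-3.0, 1.4, -0.1]
gripper_width: -0.0001
gripper_force: 1.1
```

Run:
```python
from h import *
rel()
c=optics.camera("scene"); cv2.imwrite("pics/s4.png",cv2.resize(c["frame"][180:300,180:380],None,fx=3.5,fy=3.5)[...,::-1])
```

```text
t 8.4 p [0.6503 0.1634 0.0511] cab rel [ 0.1382 -0.0004] tipz 0.0261 F [-3.   1.4 -0.1] 
R [[0.964, 0.266, 0.0], [0.266, -0.964, -0.0], [0.0, 0.0, -1.0]]
```

View pics/s4.png

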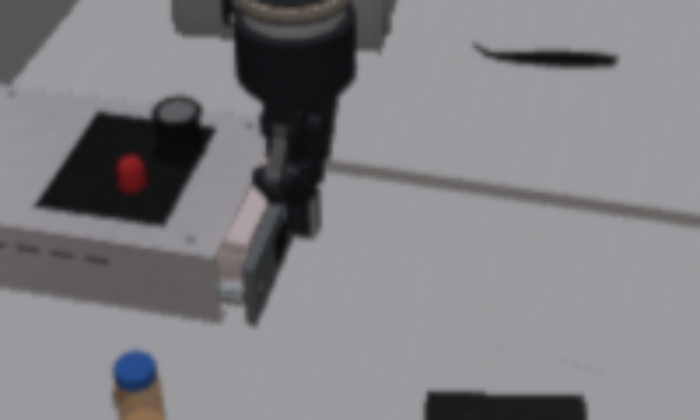

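The drawer still stands out about 15 mm, with the panel at (265,260) and the cabinet face at (222,285). I'll go on slowly until the force rises.

drive_tool --steps '[{"claw": -1, "offset": [0.004, 0, 0], "dr": [0, 0, 0]}, {"claw": -1, "offset": [0.008, 0, 0], "dr": [0, 0, 0]}, {"claw": -1, "offset": [0.011, 0, 0], "dr": [0, 0, 0]}, {"claw": -1, "offset": [0.013, 0, 0], "dr": [0, 0, 0]}, {"claw": -1, "offset": [0.015, 0, 0], "dr": [0, 0, 0]}]'

```text
time_s: 8.95
ee_pos: [0.6641, 0.167, 0.0513]
eef_rot: [3.113, 0.421, -0.0]
wrist_force: [-1.7, -0.5, -0.1]
gripper_width: 0.0001
gripper_force: 1.1
```

drive_tool --steps '[{"claw": -1, "offset": [0.002, 0, 0], "dr": [0, 0, 0]}, {"claw": -1, "offset": [0.003, 0, 0], "dr": [0, 0, 0]}, {"claw": -1, "offset": [0.003, 0, 0], "dr": [0, 0, 0]}]'

```text
time_s: 9.25
ee_pos: [0.6666, 0.1677, 0.0513]
eef_rot: [3.113, 0.421, -0.001]
wrist_force: [-3.2, 0.1, 0.6]
gripper_width: 0.0002
gripper_force: 1.8
```

drive_tool --steps '[{"claw": -1, "offset": [0.002, 0, 0], "dr": [0, 0, 0]}, {"claw": -1, "offset": [0.003, 0, 0], "dr": [0, 0, 0]}, {"claw": -1, "offset": [0.004, 0, 0], "dr": [0, 0, 0]}]'

```text
time_s: 9.55
ee_pos: [0.6668, 0.1678, 0.0513]
eef_rot: [-3.113, -0.42, 0.016]
wrist_force: [-16.2, -3.5, 11.6]
gripper_width: 0.0001
gripper_force: 8.0
```

Run:
```python
from h import *
rel()
c=optics.camera("scene"); cv2.imwrite("pics/s5.png",cv2.resize(c["frame"][180:300,180:380],None,fx=3.5,fy=3.5)[...,::-1])
```

```text
t 9.55 p [0.6668 0.1678 0.0513] cab rel [ 0.1552 -0.0007] tipz 0.0263 F [-16.2  -3.5  11.6] 
R [[0.964, 0.265, -0.01], [0.265, -0.964, -0.001], [-0.01, -0.002, -1.0]]
```

View pics/s5.png

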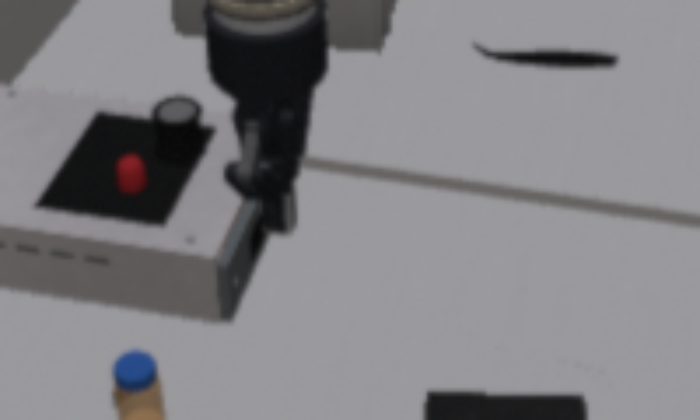

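The panel (238,265) is flush with the cabinet face, and the force rose to 16 N with no further motion, so the drawer is fully home. I'll back off straight.

drive_tool --steps '[{"claw": -1, "offset": [-0.006, 0, 0], "dr": [0, 0, 0]}, {"claw": -1, "offset": [-0.02, 0, 0], "dr": [0, 0, 0]}, {"claw": -1, "offset": [-0.05, 0, 0], "dr": [0, 0, 0]}, {"claw": -1, "offset": [-0.08, 0, -0.02], "dr": [0, 0, 0]}, {"claw": -1, "offset": [-0.11, 0, -0.06], "dr": [0, 0, 0]}]'

```text
time_s: 10.1
ee_pos: [0.563, 0.1395, 0.1098]
eef_rot: [3.112, 0.421, -0.004]
wrist_force: [0.4, 0.6, 1.5]
gripper_width: 0.0
gripper_force: 0.0
```

drive_tool --steps '[{"claw": -1, "offset": [0, 0, -0.03], "dr": [0, 0, 0]}, {"claw": -1, "offset": [0, 0, -0.06], "dr": [0, 0, 0]}, {"claw": -1, "offset": [0, 0, -0.06], "dr": [0, 0, 0]}]'

```text
time_s: 10.4
ee_pos: [0.5686, 0.1401, 0.1762]
eef_rot: [-3.111, -0.42, -0.019]
wrist_force: [0.3, -0.6, -0.4]
gripper_width: 0.0003
gripper_force: 0.0
```

Run:
```python
from h import *
rel()
c=optics.camera("scene"); cv2.imwrite("pics/s6.png",cv2.resize(c["frame"][180:350,180:380],None,fx=3.5,fy=3.5)[...,::-1])
```

```text
t 10.4 p [0.5686 0.1401 0.1762] cab rel [ 0.0532 -0.0011] tipz 0.1512 F [ 0.3 -0.6 -0.4] 
R [[0.964, 0.265, 0.012], [0.265, -0.964, 0.004], [0.012, -0.001, -1.0]]
```

View pics/s6.png

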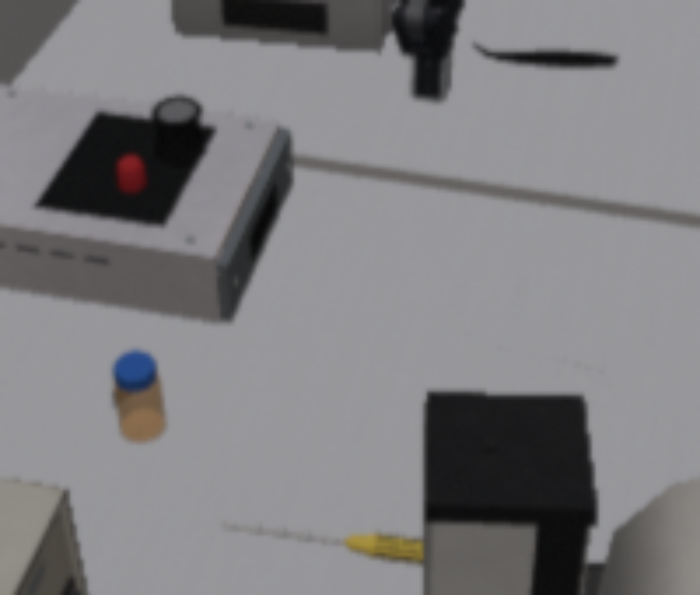

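The drawer is flush (255,235). The loupe (178,125), red cap (130,172), vial (138,395), driver (390,545) and tweezers (550,57) are where they started, and the arm is clear.

```bash
python3 -c "
from plant import workorder
print(workorder.finish_job())"
```

```text
the job is handed in; nothing more can be done
None
```

The case lid is pushed shut and the drawer is fully home in the cabinet; nothing else was moved, the arm is clear, and the job is handed in.

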